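# Load a power module into the test jig

## Robot

A 6-joint arm with a two-finger parallel gripper is mounted at the origin on the work surface. World frame = base frame: x ahead of the robot, y to its left, z up, the work surface at z = 0. Lengths are in mm, angles in degrees, forces in N, time in s.
With the tool pointing down it reaches from about 350 to 850 mm from the base axis. Payload 8.1 kg.
Tool frame: the origin (TCP) lies at the very end of the fingers, on their centre line; the grasp point (between the pads) lies r.tcp_to_grasp behind it (r.tcp_to_grasp is the distance from the TCP to the grasp point, in mm); z points along the fingers, y is the line along which they close (so a half turn about z gives the same grasp; the last joint's range is limited). The gripper opens to 85 mm and grips with 20 to 120 N. Pads are 22 mm wide; open, the fingers measure 114 mm over their backs; the gripper's body (76 mm by 85 mm) begins 54 mm behind the grasp point. The pads swing forward as they close: fully open they stand 13 mm farther back than shut.
Start: joints at [-73.533, 7.471, 85.268, -0, 87.261, -4.893], TCP at [218.555, -558.784, 231.292] pointing down, gripper open.
Joint ranges: [-169.43, 169.43], [-51.17, 129.36], [1.28, 143.12], [-76.62, 256.62], [0, 156.53], [-152.29, 152.29]. Speed limits (degrees/s): [136.94, 136.94, 159.86, 180, 180, 180].

## Interface

Orientations are given as [roll, pitch, yaw] about the fixed x, y, z axes, in that order (R = Rz(yaw) Ry(pitch) Rx(roll)).
In Python, from bench import r gives the robot as it stands.
- The arm moves only by the shell command python3 -m handwheel 'ROWS' [OPENING] [FORCE]. ROWS is JSON, a list of rows, each a list of 4 numbers: the shift along the tool's x, y, z in m, then the turn about the tool's z in degrees. A call has 1 to 10 rows; each row shifts and turns the commanded pose from where the row before left it, along the tool's axes as they then stand; what a row does not reach is not made up. A row lasts 1/10 s, in which the tool goes at most 50 mm and 8.59 degrees, less where a joint would pass 70% of its speed; a pose out of reach is approached as far as the arm can. A call is refused whole if a number of a shift passes 0.05 or a number of a turn 8.59, either way. A call with a gripper value outside its range is refused whole. OPENING is the finger opening in m, from 0 to 0.0854, set as the call begins (- or left out, the last holds). The fingers move at their own pace and stop on an object; FORCE is the grip in N (left out, the last holds). Time passes only in rows, so rows that do not move let the fingers close. It gives the time, the measured TCP pose, the force, the opening and the grip force at its end, in the units of the state.
- r.sense(): the state, without advancing time (a new reading comes with each control period).
- r.snapshot(name): name is "side" or "top" or "wrist"; returns the picture (480x640x3 uint8, red, green, blue); there is no depth.
- r.camera_params(name): a dict with "fx", "fy", "cx", "cy" (pixels), "R" (3x3) and "t" (3): a world point X has camera coordinates R X + t; the wrist camera has in their place "mount" (4x4, takes a point from camera to tool coordinates, whose origin is the TCP and whose axes are the flange's). Camera axes: x right, y down, z forward; pixel columns grow to the right and rows downward; lengths in mm; the calibration is good to about 2 mm. A picture is of the moment at which its call begins: read the wrist's pose just before it. camera_params takes no time and is no camera call.
- r.hand_in(): hands the job in; it is judged then, once.
The state is a dict: "time": time; "joint_pos": joint angles; "qd": joint speeds; "joint_efforts": joint torques, N m; "tool_pos": TCP position; "tcp_rot": TCP orientation; "ft_force": force on the tool from outside, world axes, zero at the start; "wrist_torque": the same for the moment, N m; "finger_gap": finger opening in mm; "grip_force": force on a finger pad.
Only numpy, scipy, OpenCV 4.12 (cv2) and the standard library are available. Lean on these libraries where they do the work, as an engineer would, in place of code of your own. Each camera call takes 0.05 s, during which the arm holds its last target. There are 200 camera calls.

## Task

Load the power module with the black heat sink into the blue test jig: lay it flat on the nest plate on the side away from the red-knobbed hold-down, bare end pointing to the hold-down, slide it gently along the steel fence until it drops fully home in the pocket, without forcing it, let go of it, then swing the hold-down over its end as far as it goes. Leave everything else on the bench where it is.

Things in the scene. Friction and masses are not known exactly. Their poses are not given: they have to be found in the camera images.
- module_mid (a point): Module to load: 64 (x) x 110 (y) mm aluminium base plate 5 mm thick, 2 mm green board on it, in the middle a black finned heat sink 36 x 36 mm, 30 mm tall (top 37 mm above the underside): grip it there. 0.2 to 0.35 kg. Point: on the heat sink's axis, 18.5 mm above the underside; z up. Lies flat on the bench, turned at most 0.45 rad, in either of two places (silver module in the other).
- module_end (a point): Middle of the module's bare end (its +y end), on the board's top face, 55 mm from module_mid along y. The other (-y) end carries a green terminal block and two black capacitors, up to 23 mm above the underside.
- jig: Test jig, a fixed blue case 190 (x) x 290 (y) mm with the nest plate and the hold-down on top. Origin: centre of its underside, on the bench; x away from the robot, y left, turned at most 0.2 rad. The module's contact with the jig must stay gentle (no peak over 60 N).
- pocket_mean (a point): Mean place of the pocket's centre, over the jig's origin at the lands' height, 56 mm above the bench. Pocket: 67 (x) x 113 (y) mm, 5 mm deep, aluminium floor (1.5 mm spare each side of the module). The nest plate is locked on a cross-slide: the true centre is up to 8 mm off in jig x and 10 mm in y, square to the jig. This shift is NOT measured: feel for it, or see it.
- fence_mean (a point): Mean place of the fence's face, 33.5 mm beyond (+x) pocket_mean; shifts with the nest plate. The steel fence is the pocket's far wall, rises 4 mm above the lands and runs straight along y over the whole plate. A module held against it and slid along y comes over the pocket and dips 5 mm. The plate does not yield to gentle forces.
- runup_mean (a point): Mean place of a point on the black land right of the pocket, 91.5 mm from pocket_mean in -y, 56 mm above the bench: the run-up for sliding. The flat lands reach from the pocket's centre 61.5 mm towards the robot, 126.5 mm to the right (-y) and 73.5 mm to the left; they shift with the nest plate.
- holddown (a joint): Angle of the hold-down, a flat steel arm on a post at jig x 0, y +105 mm. 0: open, points to the robot (jig -x); 1.57: closed, at its stop, points to jig -y over the module's end. Closes anticlockwise seen from above. Starts at 0 to 0.35, stays where left (3 N at the knob moves it).
- knob (a point): Middle of the upright red knob on the hold-down arm, 42 mm from the post's axis: 16 mm diameter, 72 to 98 mm above the bench (point at 85). Push it along its arc, or pinch it. The arm is 16 mm wide, 70 mm long from the post's axis, from 60 to 66 mm above the bench: it passes 2 mm over the board of a module that is fully home and is stopped by one that is not.
- silver_module_mid (a point): Another module of the same shape and size, with a bare silver heat sink; the point is on its heat sink's axis, 18.5 mm above its underside. To be left alone.
- solder_spool: Spool of solder, 54 mm diameter, 46 mm tall, standing; origin at the centre of its underside. Leave alone.
- cleaner_bottle: White bottle, 50 mm diameter, 130 mm tall; origin at the centre of its underside. Leave alone.
- screwdriver: Screwdriver lying on the bench, 170 mm long along its x. Leave alone.
- cutters: Side cutters with yellow handles lying flat, about 120 mm long along x. Leave alone.
- multimeter: Yellow multimeter lying flat, 185 x 88 x 34 mm; origin at the centre of its underside. Leave alone.
- parts_tray: Black divided parts tray, 100 x 140 x 35 mm; origin at the centre of its underside. Leave alone.
Not all that is in view belongs to the job. What is shaped like the part that bears module_mid but orange or purple is not meant.

How it is judged (in metres and radians):
On the way, in this order (a step that is already met when the one before it is completed fails the run):
1. the module lies flat on the nest plate, beside the pocket (z of module_mid in the frame of jig between 0.0725 and 0.0765 m and y of module_mid in the frame of jig between -0.08 and 0.004 m and angle between module_mid's own z axis and vertical below 0.06 rad and contact force between module and jig above 0.3 N), for 0.1 s.
2. the module has dropped fully home in the pocket and is let go, the hold-down still clear of it (z of module_mid in the frame of jig between 0.0675 and 0.0712 m and angle between module_mid's own z axis and vertical below 0.035 rad and horizontal distance between module_mid and jig below 0.018 m and y of module_end in the frame of jig above 0.03 m and value of joint holddown below 0.7 rad and contact force between module and the fingers below 0.1 N), for 0.2 s.
At the end, for the whole second after the job is handed in: The module lies still, fully home in the pocket (within 18 mm of the jig's middle, underside within 1.7 mm of the pocket's floor, level within 0.035 rad), its bare end towards the hold-down; the hold-down is swung over it to within 0.17 rad of its stop (z of module_mid in the frame of jig between 0.0675 and 0.0712 m and angle between module_mid's own z axis and vertical below 0.035 rad and horizontal distance between module_mid and jig below 0.018 m and y of module_end in the frame of jig above 0.03 m and value of joint holddown above 1.4 rad and linear speed of module below 0.01 m/s); the robot touches nothing.
It fails at once if the module is pressed against the jig with more than 60 N (contact force between module and jig above 60 N).
It fails at once if the module is tipped by more than 0.5 rad (angle between module_mid's own z axis and vertical above 0.5 rad).
It fails at once if something else on the bench is moved by more than 15 mm (distance of any of silver_module_mid, solder_spool, cleaner_bottle, screwdriver, cutters, multimeter, parts_tray from where it was at the start of the episode above 0.015 m).
It also fails if it takes over 72 s, if anything falls off the work surface, if the arm or the gripper's body presses on something with over 40 N, if the wrist force passes 120 N, or if a joint passes its speed limit or range.

## Working session

There is one attempt and no reset: what is moved stays moved. The work goes in short steps, Python scripts to look and compute and a shell command to move; the robot and the scene stay as the last step left them, time stands still between calls to the robot, and variables do not carry over. Pictures are saved under pics/ and viewed, at most 10 in all, crops included, and the job is handed in when it is done.

```bash
mkdir -p pics; ls; cat > h.py <<'E'
import numpy as np, cv2
from bench import r
from scipy.spatial.transform import Rotation as Ro
def ray(name,u,v,z,pose=None):
    c=r.camera_params(name); d=np.array([(u-c['cx'])/c['fx'],(v-c['cy'])/c['fy'],1.])
    if 'R' in c and 'mount' not in c:
        R=np.array(c['R']).T; o=-R@np.array(c['t'])
    else:
        s=pose or r.sense(); T=Ro.from_euler('xyz',s['tcp_rot'],degrees=True).as_matrix(); M=np.array(c['mount'])
        R=T@M[:3,:3]; o=T@M[:3,3]+np.array(s['tool_pos'])
    w=R@d; return o+w*(z-o[2])/w[2]
E
python3 - <<'E'
from h import *
print(r.sense(), r.tcp_to_grasp)
for n in ['top','side','wrist']:
    cv2.imwrite(f'pics/{n}0.png',r.snapshot(n)[:,:,::-1])
    print(n,r.camera_params(n))
E
```

```text
pics
{'time': 0.0, 'joint_pos': array([-7.35341991e+01,  7.51565380e+00,  8.53303144e+01, -2.85524438e-04,
        8.72627925e+01, -4.89229874e+00]), 'qd': array([ 0.00518286,  0.09653249, -0.04488509, -0.0660266 , -0.0416162 ,
        0.02726278]), 'joint_efforts': array([ 2.76599326e-05, -5.69406617e+01, -5.00552344e+01, -3.26724403e-04,
        1.44392776e-02, -3.94582867e-05]), 'tool_pos': array([ 218.38302811, -558.23838992,  230.22884096]), 'tcp_rot': array([-1.79891611e+02, -8.99129678e-03,  2.13581051e+01]), 'ft_force': array([-0.25028758,  0.39262991,  0.64109244]), 'wrist_torque': array([ 0.00673385, -0.02585187, -0.01375277]), 'grip_force': 0.0, 'finger_gap': 85.5113882224663} 18.700000000000003
top {'fx': 436.0883808495546, 'fy': 436.0883808495546, 'cx': 323.3381057007412, 'cy': 237.80280067767254, 'R': array([[-0.00609634, -0.99981315, -0.01834383],
       [-0.98836873,  0.00881205, -0.15182093],
       [ 0.15195421,  0.01720491, -0.98823778]]), 't': array([-111.10845099,  553.66796581, 1038.20940397])}
side {'fx': 453.6875771876744, 'fy': 453.6875771876744, 'cx': 317.4071041076737, 'cy': 235.2105635740328, 'R': array([[-0.97516764, -0.22134796, -0.00729039],
       [-0.15154611,  0.69093083, -0.70685809],
       [ 0.16149875, -0.68820031, -0.70731781]]), 't': array([526.61390555, 216.53921576, 949.42513979])}
wrist {'fx': 395.9485188093154, 'fy': 395.9485188093154, 'cx': 315.663034591136, 'cy': 242.13287968391154, 'mount': array([[-4.18001803e-04, -9.62782530e-01, -2.70276943e-01,
         6.69828262e+01],
       [ 9.99999107e-01, -5.92654893e-05, -1.33545114e-03,
        -1.34508636e+00],
       [ 1.26973094e-03, -2.70277259e-01,  9.62781694e-01,
        -1.43050408e+02],
       [ 0.00000000e+00,  0.00000000e+00,  0.00000000e+00,
         1.00000000e+00]])}
```

View pics/top0.png

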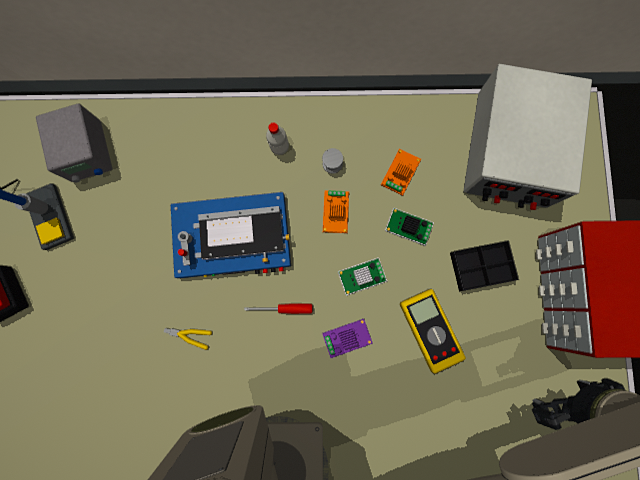

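Candidates: the green board with a black sink at (411,226) matches the description. The others are green with a silver sink (363,276), orange (336,212) and (402,172), and purple (347,338). I'll check the choice in close crops.

```bash
python3 - <<'E'
import cv2,numpy as np
a=cv2.imread('pics/top0.png')
A=cv2.resize(a[180:290,165:300],None,fx=5,fy=5,interpolation=cv2.INTER_CUBIC)
B=cv2.resize(a[200:255,380:440],None,fx=8,fy=8,interpolation=cv2.INTER_CUBIC)
cv2.imwrite('pics/A.png',A);cv2.imwrite('pics/B.png',B)
E
```

```text
(no output)
```

View pics/A.png

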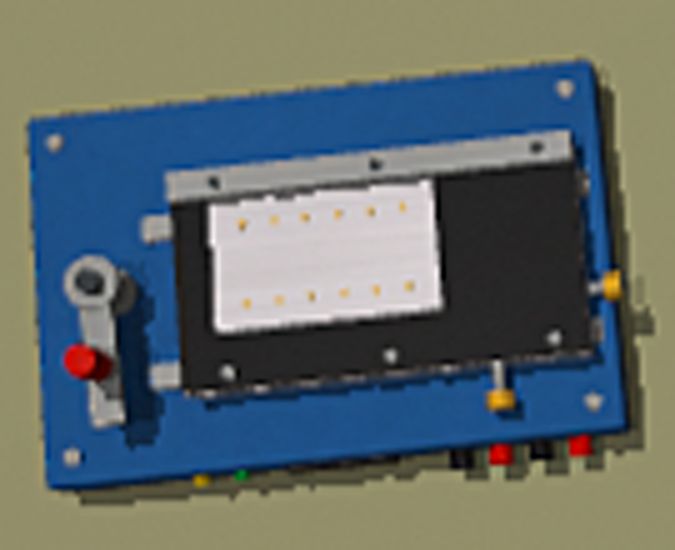

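View pics/B.png

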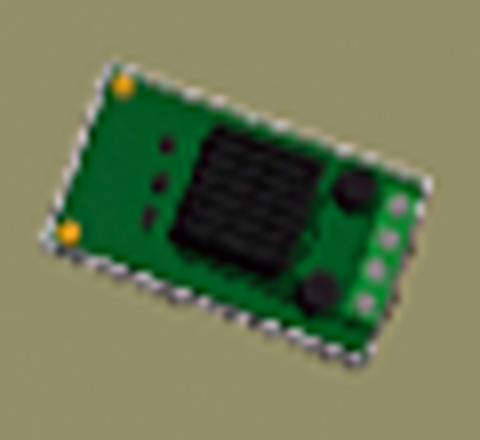

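Crop A shows the jig with its hold-down on the left and its pocket and fence on top. Crop B confirms the black-finned green module, with its terminal block on the right and its bare end on the left (+y).

```bash
python3 - <<'E'
from h import *
def pts(P,u0,v0,f,z): return np.array([ray('top',u0+(x+.5)/f-.5,v0+(y+.5)/f-.5,z) for x,y in P])
def rep(n,C): # TL TR BR BL
    yd=(C[0]+C[3]-C[1]-C[2])[:2]; print(n,C.mean(0).round(1),'yaw',round(np.degrees(np.arctan2(-yd[0],yd[1])),1),[round(np.linalg.norm(C[i]-C[i-1]),1) for i in range(4)])
M=pts([(112,65),(430,182),(365,360),(45,243)],380,200,8,6); rep('module',M)
P=pts([(208,205),(433,180),(443,308),(215,333)],165,180,5,53); rep('pocket',P)
for z in (44,48,50): rep('case%d'%z,pts([(30,118),(590,60),(628,428),(50,488)],165,180,5,z))
print('sink',pts([(252,185)],380,200,8,37))
print('knob',pts([(80,362)],165,180,5,98)); print('post',pts([(90,281)],165,180,5,72))
print('fence ends bottom', pts([(168,203),(575,163)],165,180,5,58))
# other items near path
for n,u,v,z in [('spool',333,157,46),('silver',362,274,37),('orange',336,212,7),('bottle',274,128,130)]: print(n,ray('top',u,v,z).round())
c=r.camera_params('top');print(-np.array(c['R']).T@c['t'])
E
```

```text
module [ 586.7 -334.7    6. ] yaw -21.2 [np.float64(62.4), np.float64(107.7), np.float64(61.8), np.float64(107.5)]
pocket [570.4 115.6  53. ] yaw 5.9 [np.float64(64.2), np.float64(112.1), np.float64(64.4), np.float64(112.6)]
case44 [564.5 117.7  44. ] yaw 5.5 [np.float64(186.9), np.float64(283.4), np.float64(186.7), np.float64(284.9)]
case48 [563.8 116.8  48. ] yaw 5.5 [np.float64(186.2), np.float64(282.3), np.float64(186.0), np.float64(283.8)]
case50 [563.5 116.3  50. ] yaw 5.5 [np.float64(185.8), np.float64(281.8), np.float64(185.6), np.float64(283.3)]
sink [[ 589.59114178 -333.80367113   37.        ]]
knob [[513.38060437 218.89320238  98.        ]]
post [[556.03264303 224.83577832  72.        ]]
fence ends bottom [[596.89166709 192.67552696  58.        ]
 [615.01023448  -8.18439257  58.        ]]
spool [ 759. -141.   46.]
silver [ 463. -209.   37.]
orange [ 625. -148.    7.]
bottle [803.  -2. 130.]
[ 388.79046396 -133.82894738 1108.01798663]
```

```bash
python3 -m handwheel '[[0,0,0,-7.9],[0,0,0,-7.9],[0,0,0,-7.9],[0,0,0,-7.9],[0,0,0,-7.9],[0,0,0,-7.9]]'; python3 -m handwheel '[[0.0343,0.0262,0.01,0],[0.0343,0.0262,0.01,0],[0.0343,0.0262,0.01,0],[0.0343,0.0262,0.01,0],[0.0343,0.0262,0.01,0],[0.0343,0.0262,0.01,0],[0.0343,0.0262,0.01,0],[0.0343,0.0262,0.01,0],[0.0343,0.0262,0.01,0],[0.0343,0.0262,0.01,0]]'; python3 -m handwheel '[[0,0,0,0],[0,0,0,0]]'
python3 - <<'E'
from h import *
s=r.sense();print(s['time'],s['tool_pos'],s['tcp_rot'],s['ft_force'],s['joint_pos'])
cv2.imwrite('pics/w1.png',r.snapshot('wrist')[:,:,::-1])
E
```

```text
time: 0.75
tool_pos: [218.5, -558.5, 230.8]
tcp_rot: [-180.0, -0.0, 69.1]
ft_force: [0.2, 0.7, -0.1]
finger_gap: 85.4
grip_force: 0.0
time: 1.75
tool_pos: [588.2, -332.7, 130.5]
tcp_rot: [-180.0, -0.0, 68.8]
ft_force: [-0.7, -0.4, 0.1]
finger_gap: 85.3
grip_force: 0.0
time: 1.95
tool_pos: [587.3, -332.7, 130.0]
tcp_rot: [-179.9, -0.0, 68.9]
ft_force: [0.2, -0.6, 0.1]
finger_gap: 85.3
grip_force: 0.0
1.95 [ 587.25286147 -332.71710021  129.98437755] [-1.79881118e+02 -1.25225891e-02  6.88890453e+01] [ 0.20982881 -0.61507639  0.12029824] [-3.38772157e+01  2.25754580e+01  7.82168231e+01 -1.43042376e-02
  7.93264293e+01 -1.27636101e+01]
```

View pics/w1.png

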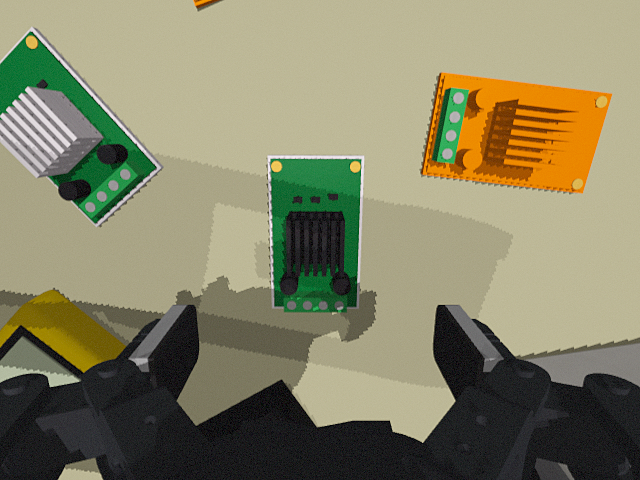

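The wrist view shows the chosen module centred: board corners at (267,156), (364,156), (359,308) and (273,308), black sink at (315,243), terminal block towards the gripper.

```bash
python3 - <<'E'
from h import *
C=np.array([ray('wrist',u,v,z) for u,v,z in [(268,156,5),(364,156,5),(359,308,5),(273,308,5)]])
yd=(C[0]+C[1]-C[2]-C[3])[:2]
m=C.mean(0);print(C.round(1),m,np.degrees(np.arctan2(-yd[0],yd[1])),[np.linalg.norm(C[i]-C[i-1]) for i in range(4)])
t1=[ray('wrist',u,215,37) for u in (287,344)]; print('sink front top',t1)
s=r.sense();T=Ro.from_euler('xyz',s['tcp_rot'],degrees=True).as_matrix(); print('tool shift',T.T@(m-s['tool_pos']), [T.T@(x-s['tool_pos']) for x in t1])
E
```

```text
[[ 574.  -272.4    5. ]
 [ 633.5 -295.4    5. ]
 [ 593.6 -397.9    5. ]
 [ 534.3 -375.     5. ]] [ 583.86334922 -335.17197779    5.        ] -21.20478348399149 [np.float64(110.01041789362571), np.float64(63.777395165778245), np.float64(109.95056444252192), np.float64(63.57157242571629)]
sink front top [array([ 575.28583583, -308.58495437,   37.        ]), array([ 607.66168501, -321.13662865,   37.        ])]
tool shift [ -2.28724573  -2.03862352 125.7037709 ] [array([ 19.39257466, -19.68507961,  93.71890689]), array([19.3946804 , 15.03866597, 93.67859214])]
```

```bash
python3 -m handwheel '[[-0.002,-0.0021,0.02,0],[0,0,0.025,0],[0,0,0.025,0],[0,0,0.02,0],[0,0,0.015,0],[0,0,0.01,0],[0,0,0.0035,0],[0,0,0,0]]'; python3 -m handwheel '[[0,0,0,0],[0,0,0,0],[0,0,0,0],[0,0,0,0],[0,0,0,0],[0,0,0,0],[0,0,0,0],[0,0,0,0]]' 0.02 50
```

```text
time: 2.8
tool_pos: [584.3, -335.4, 13.0]
tcp_rot: [180.0, 0.0, 68.7]
ft_force: [-0.0, -0.5, 1.3]
finger_gap: 85.4
grip_force: 0.0
time: 3.6
tool_pos: [585.0, -335.5, 13.8]
tcp_rot: [179.9, 0.0, 68.8]
ft_force: [-0.3, 1.2, 6.7]
finger_gap: 35.2
grip_force: 52.5
```

```bash
python3 -m handwheel '[[0,0,-0.01,0],[0,0,-0.02,0],[0,0,-0.025,0],[0,0,-0.025,0],[0,0,-0.01,-6.7],[0,0,-0.01,-6.7],[0,0,0,-6.7],[0,0,0,-6.8],[0,0,0,0]]'; python3 -m handwheel '[[0.0375,0.0018,0,0],[0.0375,0.0018,0,0],[0.0375,0.0018,0,0],[0.0375,0.0018,0,0],[0.0375,0.0018,0,0],[0.0375,0.0018,0,0],[0.0375,0.0018,0,0],[0.0375,0.0018,0,0],[0.0375,0.0018,0,0],[0.0375,0.0018,0,0]]'; python3 -m handwheel '[[0,0,0,0],[0,0,0,0],[0,0,0,0]]'
python3 - <<'E'
from h import *
import json
s=r.sense();print(s['time'],s['tool_pos'],s['tcp_rot'],s['ft_force'],s['finger_gap'])
cv2.imwrite('pics/w2.png',r.snapshot('wrist')[:,:,::-1])
E
```

```text
time: 4.5
tool_pos: [583.8, -334.7, 112.3]
tcp_rot: [-179.9, -0.1, 95.8]
ft_force: [-0.5, -1.0, -3.6]
finger_gap: 35.3
grip_force: 51.5
time: 5.5
tool_pos: [564.5, 41.4, 112.6]
tcp_rot: [-180.0, -0.0, 95.4]
ft_force: [1.3, -0.7, -3.8]
finger_gap: 35.0
grip_force: 51.5
time: 5.8
tool_pos: [565.1, 39.2, 112.6]
tcp_rot: [-180.0, 0.0, 95.6]
ft_force: [0.1, -0.2, -2.5]
finger_gap: 35.0
grip_force: 51.5
5.8 [565.12886233  39.19302407 112.64854229] [-1.79973700e+02  2.28755218e-02  9.55518821e+01] [ 0.11113197 -0.17130706 -2.50287729] 35.029450819831034
```

View pics/w2.png

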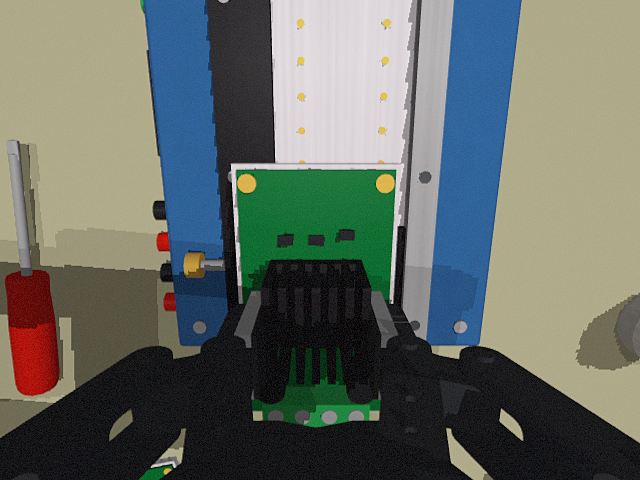

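The module is held square, with board corners at (233,165) and (402,165). The pocket's white floor lies ahead, from u≈272 to ≈410, with the fence at right (u≈417–450). I'll get the edge profiles numerically.

```bash
python3 - <<'E'
from h import *
a=cv2.imread('pics/w2.png'); g=cv2.cvtColor(a,cv2.COLOR_BGR2GRAY)
for v in (10,50,110,145): print(v,'L',g[v-1:v+2,266:280].mean(0).round().astype(int),'\nR',g[v-1:v+2,396:456:1].mean(0).round().astype(int))
for v in (175,190,210): print(v,'mod L',g[v-1:v+2,226:242].mean(0).round().astype(int),'R',g[v-1:v+2,386:410].mean(0).round().astype(int))
print(g[155:176,260:270].mean(1).round())
s=r.sense();T=Ro.from_euler('xyz',s['tcp_rot'],degrees=True).as_matrix()
for u,v in [(233,165),(402,165)]:
  p=ray('wrist',u,v,104);print(p, T.T@(p-s['tool_pos']))
E
```

```text
10 L [ 53  54  56  39  38 202 192 216 217 215 217 219 222 220] 
R [217 218 217 215 213 212 211 212 216 217 217 217 220 230 163 142 146 146
 147 152 120  70  63  67  52 171 185 180 181 183 180 178 178 182 181 181
 180 177 178 177 176 176 175 181 183 181 179 177 175 176 180 181 183 182
 182 182 189 111  86  91]
50 L [ 56  58  55  58  54   0 238 226 217 216 216 219 221 222] 
R [217 215 214 214 214 214 216 216 218 220 224 190 187 191 153 147 149 134
  82  64  67  58  92 187 185 180 183 184 181 181 183 184 184 182 178 178
 180 178 178 177 180 182 181 182 179 176 180 182 183 184 184 182 187 172
 103  86  90  92  92  94]
110 L [ 50  51  52  49  52  51  30  55 228 220 216 216 214 218] 
R [213 213 214 214 214 216 218 208 210 214 220 158 141 149 123  72  60  62
  67 183 181 176 176 178 177 176 179 178 175 174 174 173 174 171 168 173
 176 177 175 175 175 175 176 177 177 180 177 177 172 106  87  93  89  95
  91  92  95  92  93  93]
145 L [ 44  49  43  42  42  47  43  26  40 230 221 213 213 213] 
R [212 212 212 213 215 217 220 229 160 139 146 150 103  64  60  57  86 174
 173 169 173 173 172 174 1
[... 245 characters left out ...]
125  99  83  81  66 204 215 212 211 216 230 161 143
 143 147 133  74  62  59]
190 mod L [ 27  22  28  24  20   5 179 217 215 224 143  76  74  90 130 150] R [183 184 181 180 164 134 102  81  66 189 214 213 214 190 158 154 145 143
 146 137  73  60  62  51]
210 mod L [ 34  36  24  16  21  21   5 124 215 216 218 179  95  70  77  76] R [ 82  84  81  82  80  84  79  64 191 213 212 214 182 143 142 143 142 146
 126  71  62  60  86 167]
[ 42.  45.  45.  42.  41.  42.  34.  47. 132. 199. 220. 215. 219. 207.
 119.  68.  85.  86.  86.  85.  84.]
[526.810547    92.60788209 104.        ] [ 57.16668195 -33.00191679   8.63880319]
[590.26297769  98.73001669 104.        ] [57.14596231 30.74516414  8.61166552]
```

```bash
python3 - <<'E'
from h import *
s=r.sense();T=Ro.from_euler('xyz',s['tcp_rot'],degrees=True).as_matrix()
f=lambda u,v,z:(T.T@(ray('wrist',u,v,z)-s['tool_pos'])).round(1)
for v,u in [(10,420),(50,418),(110,414.3),(145,411.9),(210,407.8)]: print('fence top',f(u,v,60),ray('wrist',u,v,60).round(1))
for v,u in [(10,416.2),(50,413.3),(110,410.2),(145,407.8)]: print('fence bottom',f(u,v,51))
for v,u in [(10,270.5),(50,271.5),(110,273.3),(145,274.5)]: print('pocket L',f(u,v,56),f(u,v,51))
for uv in [(231.2,175),(231.8,190),(233,210)]: print('modL',f(*uv,104.2))
for uv in [(402.3,175),(400.6,190),(398,210)]: print('modR',f(*uv,104.2))
E
```

```text
fence top [120.9  44.2  52.6] [597.5 163.5  60. ]
fence top [104.8  44.4  52.6] [599.3 147.4  60. ]
fence top [79.  44.4 52.6] [601.8 121.8  60. ]
fence top [63.1 44.4 52.6] [603.2 105.9  60. ]
fence top [31.4 44.4 52.6] [606.3  74.4  60. ]
fence bottom [123.3  44.5  61.6]
fence bottom [106.4  44.3  61.6]
fence bottom [79.5 44.6 61.6]
fence bottom [62.8 44.4 61.6]
pocket L [122.  -22.1  56.6] [123.3 -22.7  61.6]
pocket L [105.5 -22.2  56.6] [106.5 -22.7  61.6]
pocket L [ 79.3 -22.1  56.6] [ 79.5 -22.6  61.6]
pocket L [ 63.  -22.   56.6] [ 62.8 -22.5  61.6]
modL [ 53.4 -33.9   8.4]
modL [ 47.7 -34.    8.4]
modL [ 40.  -33.9   8.4]
modR [53.4 31.   8.4]
modR [47.7 30.7  8.4]
modR [40.  30.2  8.4]
```

```bash
python3 -m handwheel '[[0.005,0.003,0.01,0],[0.005,0.003,0.01,0],[0,0,0.01,0],[0,0,0.008,0],[0,0,0.002,0],[0,0,0,0],[0,0,0,0]]'; for i in 1 ; do python3 -m handwheel '[[0,0,0.001,0],[0,0,0,0]]';python3 -m handwheel '[[0,0,0.001,0],[0,0,0,0]]'; python3 -m handwheel '[[0,0,0.0005,0],[0,0,0,0]]'; done
```

```text
time: 6.55
tool_pos: [570.5, 50.3, 73.1]
tcp_rot: [180.0, 0.0, 95.7]
ft_force: [0.3, -0.2, -2.6]
finger_gap: 35.1
grip_force: 51.5
time: 6.75
tool_pos: [570.6, 50.4, 72.2]
tcp_rot: [180.0, 0.0, 95.7]
ft_force: [-0.5, -0.6, -3.2]
finger_gap: 35.0
grip_force: 51.5
time: 6.95
tool_pos: [570.3, 50.4, 70.8]
tcp_rot: [180.0, -0.0, 95.7]
ft_force: [-0.0, 0.5, -2.8]
finger_gap: 35.2
grip_force: 51.5
time: 7.15
tool_pos: [570.2, 50.4, 70.2]
tcp_rot: [-180.0, -0.0, 95.7]
ft_force: [0.4, -0.2, -2.5]
finger_gap: 34.3
grip_force: 51.5
```

```bash
python3 -m handwheel '[[0,0,0.0005,0],[0,0,0,0]]'|grep -E "pos|ft";python3 -m handwheel '[[0,0,0.0005,0],[0,0,0,0]]'|grep -E "pos|ft"; python3 -m handwheel '[[0,0,0.0004,0],[0,0,0,0]]'|grep -E "pos|ft"
```

```text
tool_pos: [570.3, 50.4, 69.8]
ft_force: [0.6, -0.1, -3.5]
tool_pos: [570.4, 50.4, 69.7]
ft_force: [-1.1, -0.3, 2.6]
tool_pos: [570.4, 50.4, 69.7]
ft_force: [-5.0, 0.2, 5.5]
```

```bash
python3 -m handwheel '[[0,0.001,0,0],[0,0.001,0,0],[0,0.001,0,0],[0,0.001,0,0],[0,0.001,0,0],[0,0.0005,0,0],[0,0,0,0]]'|grep -E "pos|ft";python3 -m handwheel '[[0,0.0005,0,0],[0,0.0005,0,0],[0,0,0,0]]'|grep -E "pos|ft";python3 -m handwheel '[[0,0.0005,0,0],[0,0,0,0]]'|grep -E "pos|ft"
```

```text
tool_pos: [576.0, 50.9, 69.7]
ft_force: [-5.2, 0.2, 6.0]
tool_pos: [576.9, 51.0, 69.7]
ft_force: [-4.6, 0.5, 5.8]
tool_pos: [577.4, 51.0, 69.7]
ft_force: [-3.9, -0.3, 5.1]
```

```bash
python3 -m handwheel '[[0,0.0005,0,0],[0,0,0,0]]'|grep -E "pos|ft";python3 -m handwheel '[[0,0.0005,0,0],[0,0,0,0]]'|grep -E "pos|ft";python3 -m handwheel '[[0,0.0005,0,0],[0,0,0,0]]'|grep -E "pos|ft"
```

```text
tool_pos: [577.9, 51.1, 69.7]
ft_force: [-4.3, -0.7, 6.2]
tool_pos: [578.4, 51.1, 69.7]
ft_force: [-4.9, -0.2, 5.2]
tool_pos: [578.6, 51.1, 69.7]
ft_force: [-6.6, -0.2, 7.1]
```

```bash
python3 -m handwheel '[[0,0.0004,0,0],[0,0,0,0]]'|grep -E "pos|ft|rot";python3 -m handwheel '[[0,0.0003,0,0],[0,0,0,0]]'|grep -E "pos|ft|rot"
```

```text
tool_pos: [578.6, 51.1, 69.7]
tcp_rot: [-179.9, 0.0, 95.7]
ft_force: [-8.4, -1.4, 9.4]
tool_pos: [578.6, 51.1, 69.7]
tcp_rot: [-179.9, 0.0, 95.7]
ft_force: [-10.7, -0.5, 10.6]
```

```bash
python3 -m handwheel '[[0,-0.0003,-0.0004,0],[0,0,0,0]]' - 80|grep -E "pos|ft|rot";python3 -m handwheel '[[0.002,0,0,0],[0.002,0,0,0],[0.002,0,0,0],[0.002,0,0,0],[0.002,0,0,0],[0.002,0,0,0],[0.002,0,0,0],[0.002,0,0,0],[0.002,0,0,0],[0.002,0,0,0]]'|grep -E "pos|ft|rot"
```

```text
tool_pos: [578.6, 51.2, 69.8]
tcp_rot: [-179.9, 0.0, 95.7]
ft_force: [-9.0, -0.6, 6.2]
tool_pos: [576.8, 69.2, 69.7]
tcp_rot: [-179.9, 0.2, 95.6]
ft_force: [-6.2, -8.5, 5.3]
```

```bash
python3 -m handwheel '[[0.002,0,0,0],[0.002,0,0,0],[0.002,0,0,0],[0.002,0,0,0],[0.002,0,0,0],[0.002,0,0,0],[0.002,0,0,0],[0.002,0,0,0],[0.002,0,0,0],[0.002,0,0,0]]'|grep -E "pos|ft|rot"; python3 -m handwheel '[[0.002,0,0,0],[0.002,0,0,0],[0.002,0,0,0],[0.002,0,0,0],[0.002,0,0,0],[0.001,0,0,0],[0.001,0,0,0],[0.001,0,0,0],[0.001,0,0,0],[0,0,0,0]]'|grep -E "pos|ft|rot"
```

```text
tool_pos: [574.8, 89.3, 69.5]
tcp_rot: [-179.9, 0.2, 95.6]
ft_force: [-5.1, -8.0, 4.9]
tool_pos: [573.4, 103.6, 69.4]
tcp_rot: [-179.9, 0.1, 95.7]
ft_force: [-5.0, -6.8, 3.1]
```

```bash
for k in 1; do python3 -m handwheel '[[0.001,0,0,0],[0.001,0,0,0],[0.001,0,0,0],[0.001,0,0,0],[0,0,0,0]]'|grep -E "pos|ft|rot"; python3 -m handwheel '[[0.001,0,0,0],[0.001,0,0,0],[0,0,0,0]]'|grep -E "pos|ft|rot"; python3 -m handwheel '[[0.0007,0,0,0],[0.0007,0,0,0],[0,0,0,0]]'|grep -E "pos|ft|rot"; done
```

```text
tool_pos: [573.0, 107.6, 69.4]
tcp_rot: [-179.9, 0.1, 95.7]
ft_force: [-4.0, -5.7, 3.8]
tool_pos: [572.7, 109.6, 69.3]
tcp_rot: [-179.9, 0.1, 95.7]
ft_force: [-4.7, -6.1, 3.0]
tool_pos: [572.6, 111.0, 69.3]
tcp_rot: [-179.9, 0.1, 95.7]
ft_force: [-4.9, -6.4, 3.4]
```

```bash
python3 -m handwheel '[[0.0007,0,0,0],[0,0,0,0]]'|grep -E "pos|ft|rot"; python3 -m handwheel '[[0.0007,0,0,0],[0,0,0,0]]'|grep -E "pos|ft|rot";  python3 -m handwheel '[[0.0007,0,0,0],[0,0,0,0]]'|grep -E "pos|ft|rot"
```

```text
tool_pos: [572.6, 111.7, 69.3]
tcp_rot: [-179.9, 0.1, 95.7]
ft_force: [-4.3, -5.8, 3.6]
tool_pos: [572.5, 112.5, 69.3]
tcp_rot: [-179.9, 0.1, 95.7]
ft_force: [-3.7, -4.9, 3.2]
tool_pos: [572.4, 113.2, 69.3]
tcp_rot: [-179.9, 0.1, 95.7]
ft_force: [-5.2, -5.4, 3.0]
```

```bash
python3 -m handwheel '[[0.0007,0,0,0],[0,0,0,0]]'|grep -E "pos|ft|rot"; python3 -m handwheel '[[0.0007,0,0,0],[0,0,0,0]]'|grep -E "pos|ft|rot";  python3 -m handwheel '[[0.0007,0,0,0],[0,0,0,0]]'|grep -E "pos|ft|rot"
```

```text
tool_pos: [572.2, 114.6, 68.9]
tcp_rot: [-179.9, 0.0, 95.6]
ft_force: [-2.1, -1.1, -2.7]
tool_pos: [572.1, 115.9, 68.7]
tcp_rot: [-179.9, -0.0, 95.7]
ft_force: [-1.4, -1.8, -3.8]
tool_pos: [572.0, 116.5, 68.8]
tcp_rot: [-179.9, 0.0, 95.7]
ft_force: [-2.5, -1.5, -4.6]
```

It has gone over the pocket: the downward contact is gone and only the weight remains. I'll back off to the middle of the play and lower.

```bash
python3 -m handwheel '[[-0.0007,-0.0005,0.0005,0],[0,0,0.0005,0],[0,0,0,0]]'|grep -E "pos|ft|rot"; python3 -m handwheel '[[0,0,0.0007,0],[0,0,0,0]]'|grep -E "pos|ft|rot";  python3 -m handwheel '[[0,0,0.0007,0],[0,0,0,0]]'|grep -E "pos|ft|rot"
```

```text
tool_pos: [572.1, 116.1, 68.4]
tcp_rot: [-180.0, -0.0, 95.7]
ft_force: [-4.8, 0.4, -1.3]
tool_pos: [572.1, 116.0, 67.7]
tcp_rot: [-180.0, -0.0, 95.7]
ft_force: [-5.5, 0.5, -1.2]
tool_pos: [572.1, 115.9, 66.9]
tcp_rot: [-180.0, -0.0, 95.7]
ft_force: [-4.4, -0.1, -0.6]
```

```bash
python3 -m handwheel '[[0,-0.0006,0,0],[0,0,0,0]]'|grep -E "pos|ft|rot"; python3 -m handwheel '[[0,0,0.0007,0],[0,0,0,0]]'|grep -E "pos|ft|rot";  python3 -m handwheel '[[0,0,0.0007,0],[0,0,0,0]]'|grep -E "pos|ft|rot"
```

```text
tool_pos: [572.1, 115.8, 67.1]
tcp_rot: [179.9, 0.0, 95.7]
ft_force: [-1.0, 0.1, -3.4]
tool_pos: [572.1, 115.7, 66.3]
tcp_rot: [179.9, 0.0, 95.7]
ft_force: [-0.7, -0.4, -4.1]
tool_pos: [571.9, 115.7, 65.5]
tcp_rot: [180.0, 0.0, 95.7]
ft_force: [0.9, 0.6, -3.1]
```

Free descent with only the weight hanging; continue.

```bash
python3 -m handwheel '[[0,0,0.0007,0],[0,0,0,0]]'|grep -E "pos|ft|rot"; python3 -m handwheel '[[0,0,0.0004,0],[0,0,0,0]]'|grep -E "pos|ft|rot";  python3 -m handwheel '[[0,0,0.0004,0],[0,0,0,0]]'|grep -E "pos|ft|rot"
```

```text
tool_pos: [571.8, 115.7, 64.9]
tcp_rot: [180.0, 0.0, 95.7]
ft_force: [1.1, 0.8, -2.8]
tool_pos: [571.8, 115.7, 64.9]
tcp_rot: [180.0, 0.0, 95.7]
ft_force: [-1.9, 0.0, 2.0]
tool_pos: [571.8, 115.8, 64.8]
tcp_rot: [180.0, 0.0, 95.7]
ft_force: [-3.5, 0.1, 5.7]
```

On the floor, exactly 5 mm below the land height. Release and rise.

```bash
python3 -m handwheel '[[0,0,0,0],[0,0,0,0],[0,0,0,0],[0,0,0,0],[0,0,0,0],[0,0,0,0],[0,0,0,0]]' 0.07 50; python3 -m handwheel '[[0,0,-0.01,0],[0,0,-0.02,0],[0,0,-0.03,0],[0,0,-0.03,0],[0,0,-0.02,0],[0,0,0,0],[0,0,0,0]]'
python3 - <<'E'
from h import *
cv2.imwrite('pics/w3.png',r.snapshot('wrist')[:,:,::-1])
print(r.sense()['tool_pos'])
E
```

```text
time: 18.05
tool_pos: [571.6, 115.7, 63.9]
tcp_rot: [-180.0, 0.0, 95.7]
ft_force: [0.1, 0.3, 0.1]
finger_gap: 70.2
grip_force: 0.0
time: 18.75
tool_pos: [572.0, 115.8, 174.8]
tcp_rot: [179.9, -0.0, 95.7]
ft_force: [0.4, -0.2, -0.3]
finger_gap: 69.6
grip_force: 0.0
[571.23231021 115.70416448 173.47930512]
```

View pics/w3.png

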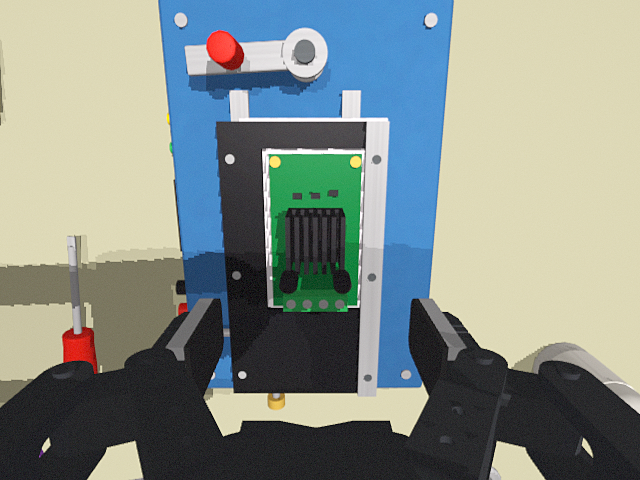

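The module sits home, level and framed evenly in the pocket (263–364 × 150–307). The red knob's top is at about (222,43), and the post is at (304,51).

```bash
python3 - <<'E'
from h import *
s=r.sense();T=Ro.from_euler('xyz',s['tcp_rot'],degrees=True).as_matrix()
for n,u,v,z in [('knobtop',222,44,98),('knobmid',225,51,85),('post66',305,54,70),('armtip',187,60,66),('bolt',431,20,52)]:
  p=ray('wrist',u,v,z);print(n,p.round(1),(T.T@(p-s['tool_pos'])).round(1))
print(s['joint_pos'])
E
```

```text
knobtop [511.5 222.1  98. ] [111.8 -48.9  75.5]
knobmid [510.1 221.1  85. ] [110.9 -50.4  88.5]
post66 [552.2 226.3  70. ] [112.   -7.9 103.5]
armtip [483.9 217.1  66. ] [109.5 -76.8 107.5]
bolt [624.9 255.4  52. ] [133.7  67.3 121.4]
[ 6.41074798e+00  6.78147339e+00  9.21039586e+01 -7.58970720e-05
  8.11536871e+01  7.50540361e-01]
```

```bash
python3 -m handwheel '[[0.0223,-0.01,0,0],[0.0223,-0.01,0,0],[0.0223,-0.01,0,0],[0.0223,-0.01,0,0],[0.0223,-0.0097,0,0],[0,0,0.02,0],[0,0,0.02,0],[0,0,0.015,0],[0,0,0,0],[0,0,0,0]]' 0.034 25
python3 - <<'E'
from h import *
cv2.imwrite('pics/w4.png',r.snapshot('wrist')[:,:,::-1])
s=r.sense();print(s['tool_pos'])
E
```

```text
time: 19.8
tool_pos: [510.7, 221.4, 118.3]
tcp_rot: [-179.9, 0.0, 95.6]
ft_force: [0.5, 0.6, 0.2]
finger_gap: 34.1
grip_force: 0.0
[511.43759653 221.70648549 119.37889814]
```

View pics/w4.png

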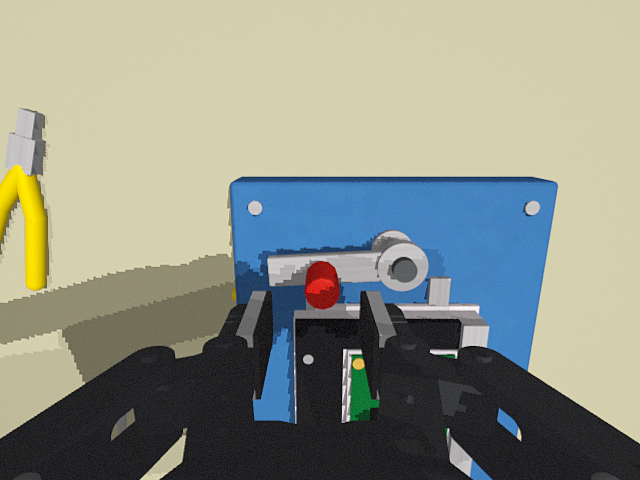

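The knob's top is at (322,292), between the finger tips at u≈267 and 367. The post cap (405,268) is close to the right finger, so I'll narrow the opening.

```bash
python3 - <<'E'
from h import *
s=r.sense();T=Ro.from_euler('xyz',s['tcp_rot'],degrees=True).as_matrix()
for n,u,v,z in [('knobtop',322,292,98),('post',404,269,75),('post',404,269,85),('post',404,269,95),('edgeL',379,269,85),('armtip',268,271,66),('armtip2',270,286,66)]:
  p=ray('wrist',u,v,z);print(n,z,p.round(1),(T.T@(p-s['tool_pos'])).round(1))
E
```

```text
knobtop 98 [512.4 222.1  98. ] [ 0.3  1.  21.4]
post 75 [553.3 228.9  75. ] [ 3.  42.4 44.4]
post 85 [550.6 232.1  85. ] [ 6.5 40.  34.4]
post 95 [548.  235.4  95. ] [10.1 37.7 24.4]
edgeL 85 [538.8 231.   85. ] [ 6.5 28.2 34.4]
armtip 66 [484.8 217.8  66. ] [ -1.3 -26.9  53.4]
armtip2 66 [486.4 209.4  66. ] [ -9.7 -26.1  53.4]
```

```bash
python3 -m handwheel '[[0.0003,0.001,0,0],[0,0,0.012,0],[0,0,0.012,0],[0,0,0.011,0],[0,0,0,0],[0,0,0,0]]' 0.027 25|grep -E "pos|ft|gap"; python3 -m handwheel '[[0,0,0,0],[0,0,0,0],[0,0,0,0],[0,0,0,0],[0,0,0,0]]' 0.005 25
```

```text
tool_pos: [511.5, 222.0, 83.1]
ft_force: [0.1, 0.4, 0.9]
finger_gap: 27.0
time: 20.95
tool_pos: [513.1, 222.3, 84.4]
tcp_rot: [179.9, -0.0, 95.7]
ft_force: [4.7, 1.1, -5.8]
finger_gap: 14.3
grip_force: 26.1
```

```bash
python3 -m handwheel '[[-0.0036,0.0006,0,0],[-0.0036,0.0006,0,0],[-0.0034,0.0012,0,0],[-0.0034,0.0013,0,0],[-0.0032,0.0018,0,0],[-0.0032,0.0019,0,0],[-0.0028,0.0023,0,0],[-0.0028,0.0024,0,0],[0,0,0,0]]'; python3 -m handwheel '[[-0.0024,0.0028,0,0],[-0.0023,0.0028,0,0],[-0.0019,0.0032,0,0],[-0.0018,0.0032,0,0],[-0.0013,0.0034,0,0],[-0.0012,0.0034,0,0],[0,0,0,0]]'
```

```text
time: 21.85
tool_pos: [524.2, 196.2, 84.2]
tcp_rot: [-179.6, 0.1, 95.7]
ft_force: [-15.4, -6.8, 11.3]
finger_gap: 14.9
grip_force: 27.7
time: 22.55
tool_pos: [544.7, 184.1, 83.6]
tcp_rot: [-179.7, 0.4, 95.6]
ft_force: [-11.2, -20.4, 7.9]
finger_gap: 14.7
grip_force: 28.3
```

```bash
python3 -m handwheel '[[-0.002,0,0,0],[-0.0005,0.0025,0,0],[-0.0005,0.0026,0,0],[-0.0002,0.0029,0,0],[0,0,0,0]]'|grep -E "pos|ft"; python3 -m handwheel '[[-0.0002,0.0015,0,0],[0,0.0014,0,0],[0,0,0,0]]' |grep -E "pos|ft"
```

```text
tool_pos: [553.9, 184.3, 83.7]
ft_force: [-3.3, -7.8, 0.4]
tool_pos: [556.6, 184.7, 83.7]
ft_force: [-4.3, -6.6, 0.9]
```

```bash
python3 -m handwheel '[[0,0.001,0,0],[0,0,0,0]]'|grep -E "pos|ft"; python3 -m handwheel '[[0,0.001,0,0],[0,0,0,0]]' |grep -E "pos|ft"; python3 -m handwheel '[[0,0.001,0,0],[0,0,0,0]]' |grep -E "pos|ft"
```

```text
tool_pos: [557.8, 185.1, 83.7]
ft_force: [-2.6, -6.1, -0.8]
tool_pos: [558.6, 185.1, 83.7]
ft_force: [-5.0, -6.1, 1.6]
tool_pos: [559.2, 185.5, 83.6]
ft_force: [-5.2, -5.1, 2.0]
```

```bash
python3 -m handwheel '[[0,0.001,0,0],[0,0,0,0]]'|grep -E "pos|ft"; python3 -m handwheel '[[0,0.001,0,0],[0,0,0,0]]' |grep -E "pos|ft"; python3 -m handwheel '[[0,0.001,0,0],[0,0,0,0]]' |grep -E "pos|ft|gap"
```

```text
tool_pos: [559.4, 185.5, 83.6]
ft_force: [-11.4, -4.9, 4.7]
tool_pos: [559.5, 185.5, 83.5]
ft_force: [-15.2, -7.1, 8.6]
tool_pos: [559.6, 185.5, 83.4]
ft_force: [-20.3, -7.3, 11.6]
finger_gap: 14.6
```

At the stop: the force rises with no motion. I'll ease off, open, rise and look.

```bash
python3 -m handwheel '[[0,-0.002,0,0],[0,0,0,0]]'|grep -E "pos|ft"; python3 -m handwheel '[[0,0,0,0],[0,0,0,0],[0,0,0,0],[0,0,0,0]]' 0.03|grep -E "ft|gap"; python3 -m handwheel '[[0,0,-0.01,0],[0,0,-0.02,0],[0,0,-0.03,0],[-0.02,0,-0.03,0],[-0.03,0,-0.03,0],[-0.04,0,0,0],[-0.04,0,0,0],[0,0,0,0],[0,0,0,0]]'|grep -E "pos|ft"
python3 - <<'E'
from h import *
cv2.imwrite('pics/w5.png',r.snapshot('wrist')[:,:,::-1])
E
```

```text
tool_pos: [559.3, 185.5, 83.6]
ft_force: [-10.5, -5.3, 4.7]
ft_force: [-1.0, -0.2, -0.4]
finger_gap: 30.1
tool_pos: [574.7, 56.5, 204.8]
ft_force: [-1.3, 1.2, 0.2]
```

View pics/w5.png

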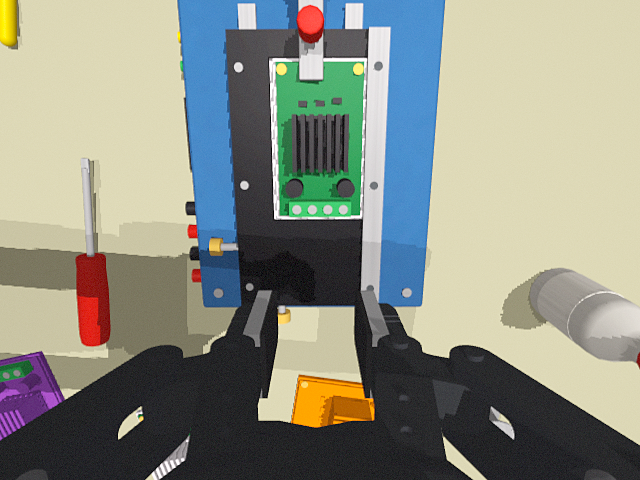

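The hold-down points straight along the jig over the module's bare end (tip at (312,78)). The module sits home, the gripper is clear and nothing else is disturbed.

```bash
python3 -c "
from bench import r
print(r.hand_in())"
```

```text
the job is handed in; nothing more can be done
None
```

The black-heat-sink module is loaded fully home in the pocket and released, the hold-down is swung to its stop over the bare end, and the job is handed in; no verdict came back.

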